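Seat a taper arbor in the inspection stand

TASK

Take the steel arbor with the long, slim body out of the rack, stand its tapered shank in the socket of the inspection stand and let go of it while it still stands proud. Then tap it down on its top, starting gently and a little firmer each time, until its flange is home on the stand's collar and a firm tap of about 20 N sinks it no further; do not hammer on once it is home. Leave the short stub arbor, the nearer glue bottle and the white carton where they are.

Things in the scene. Friction and masses are not known exactly. Their poses are not given: they have to be found in the camera images.
- arbor: Taper arbor, bare steel, about 0.5 kg: the taller of the two round pieces in the rack. A round body 26 mm across and 52 mm tall on a flange 48 mm across and 8 mm thick; below it a tapered shank 48 mm long, 25 mm across at the flange, 18 mm at its end. Origin: centre of the flange's underside; z points up the body. It starts upright, hanging by the flange on the rack's top.
- arbor_top (a point): Centre of the flat top of the arbor's body, 60 mm above the arbor's origin: the place to tap.
- stub: Stub arbor, to be left alone: the shorter round piece in the other hole, with a dark body 34 mm across and 22 mm tall on a like flange 48 mm across and 8 mm thick, and a straight shank. Origin: centre of the flange's underside.
- rack: Plywood block 64 x 170 x 64 mm, fixed. Two round holes 30 mm across and 56 mm deep, 90 mm apart along its y axis, 45 mm either side of the middle; which arbor hangs in which varies. Origin: centre of its underside.
- stand: Inspection stand, fixed: square dark base 90 x 90 x 12 mm with four bolts, grey round column 64 mm tall, an upright taper socket in it. On the column sits a dark stop collar, 55 mm across, 37 mm inside, 8 mm thick, set for each job: its top is 0 to 10 mm above the point mouth, not measured. Home, the arbor's flange stops hard on the collar and the taper is locked. Origin: underside centre.
- glue_bottle: White glue bottle with a red nozzle, the nearer of two alike, 39 mm across and 136 mm tall, loose bystander. Origin: centre of its underside.
- white_carton: White carton 43 x 52 x 72 mm, loose bystander. Origin: centre of its underside.
- mouth (a point): Point on the socket's axis, 72 mm above the stand's underside. z up. Six stiffly sprung steel jaws inside form the socket, flared mouth 22 mm across. Set in by its weight the arbor's origin stays 13 to 17 mm above this point; taps of 6 to 20 N, more with depth, drive it down to the collar, 3 to 17 mm; friction keeps it where it is left. Over 40 N on the collar is too hard.
Mind the look-alikes: they are no part of the job. Leave any pink look-alike of the arbor alone.

How it is judged:
By the outcome, as a careful person would: the job done as asked, in the order asked, and still so for the second after the job is handed in, with the robot touching nothing.
It also fails if it takes over 58 s, if anything falls off the work surface, if the arm or the gripper's body presses on something with over 40 N, if the wrist force passes 120 N, or if a joint passes its speed limit or range.

ROBOT

A 7-joint arm with a two-finger parallel gripper is mounted at the origin on a cart in front of the work surface, level with it; the furniture and walls round the work are solid. World frame = base frame: x ahead of the robot, y to its left, z up, the work surface at z = 0. Lengths are in mm, angles in rad, forces in N, time in s.
With the tool pointing down it reaches from about 400 to 875 mm from the base axis. Payload 4.4 kg.
Tool frame: the origin (TCP) lies midway between the tips of the shut fingers; the grasp point (between the pads) lies 19 mm behind it; z points along the fingers, y is the line along which they close (so a half turn about z gives the same grasp; the last joint's range is limited). The gripper opens to 85 mm and grips with 20 to 120 N. Pads are 22 mm wide; open, the fingers measure 114 mm over their backs; the gripper's body (76 mm by 85 mm) begins 54 mm behind the grasp point. The pads swing forward as they close: fully open they stand 13 mm farther back than shut.
Start: joints at [-1.226, 0.628, 0.038, 1.517, -0.027, 0.996, -0.02], TCP at [259.551, 595.945, 231.313] pointing down, gripper open.
Joint ranges: [-3.06, 3.06], [-0.37, 2.12], [-1.25, 1.32], [0.18, 2.47], [-1.1, 4.24], [0.23, 1.98], [-2.94, 2.94]. Speed limits (rad/s): [2.57, 2.57, 3.14, 3.14, 3.14, 3.14, 3.14].

INTERFACE

Orientations are given as [roll, pitch, yaw] about the fixed x, y, z axes, in that order (R = Rz(yaw) Ry(pitch) Rx(roll)).
In Python, from cell import read_state, get_image, finish_job gives the robot as it stands.
- The arm moves only by the tool send_rows, never from a script. Its argument "series" is a list of rows, each an object of numbers: "ax", "ay", "az": the turn, a rotation vector about the tool's x, y, z in rad; "dx", "dy", "dz": the shift along the tool's x, y, z in cm; "hand": the closure, from 0 (fully open) to 1 (shut). In form: [{"ax": .., "ay": .., "az": .., "dx": .., "dy": .., "dz": .., "hand": ..}, ...]. A call has 1 to 10 rows; each row is the pose to reach, as a shift and turn from the pose commanded when the call began, along the tool's axes at that moment; what a row does not reach only later rows make up. A row lasts 1/10 s, in which the tool goes at most 50 mm and 8.59 degrees, less where a joint would pass 70% of its speed; a pose out of reach is approached as far as the arm can. A call with a gripper value outside its range is refused whole. The fingers move at their own pace and stop on an object; the grip force is fixed at half the most. Time passes only in rows, so rows that repeat a pose let the fingers close. It gives the time, the measured TCP pose, the force, the opening and the grip force at its end, in the units of the state.
- read_state(): the state, without advancing time (a new reading comes with each control period).
- get_image(name): name is "scene" or "top" or "wrist"; returns a dict with "pixels" (400x640x3 uint8, red, green, blue), "mtx" (3x3 intrinsics, pixels), "R" (3x3) and "t" (3): a world point X has camera coordinates R X + t. Camera axes: x right, y down, z forward; pixel columns grow to the right and rows downward; lengths in mm; the calibration is good to about 2 mm. The wrist camera is an equidistant fisheye: a pixel r from the principal point sees the ray r / f radians off the axis. A picture is of the moment at which its call begins. There is no depth.
- finish_job(): hands the job in; it is judged then, once.
The state is a dict: "clock": time; "qpos": joint angles; "qd": joint speeds; "tau": joint torques, N m; "eef_pos": TCP position; "tool_rot": TCP orientation; "force": force on the tool from outside, world axes, zero at the start; "torque": the same for the moment, N m; "width": finger opening in mm; "gripper_force": force on a finger pad.
Only numpy, scipy, OpenCV 4.12 (cv2) and the standard library are available. Lean on these libraries where they do the work, as an engineer would, in place of code of your own. Each camera call takes 0.05 s, during which the arm holds its last target. There are 200 camera calls.

## Working session

There is one attempt and no reset: what is moved stays moved. The work goes in short steps, Python scripts to look and compute and a tool call to move; the robot and the scene stay as the last step left them, time stands still between calls to the robot, and variables do not carry over. Pictures are saved under pics/ and viewed, at most 10 in all, crops included, and the job is handed in when it is done.

Besides the shell and the picture viewer there is one more tool, called after "Request:" in YAML: its name, and indented under it one key for each argument. send_rows: Moves the arm, as the interface text tells. Its arguments: {"type":"object","properties":{"series":{"type":"array","items":{"type":"object","properties":{"ax":{"type":"number"},"ay":{"type":"number"},"az":{"type":"number"},"dx":{"type":"number"},"dy":{"type":"number"},"dz":{"type":"number"},"hand":{"type":"number"}}}}},"required":["series"]}

```bash
mkdir -p pics; ls; cat > h.py <<'E'
import numpy as np, cv2
from cell import read_state, get_image, finish_job
def snap(n,f):
    im=get_image(n); cv2.imwrite(f'pics/{f}.png',im['pixels'][:,:,::-1]); np.savez(f'pics/{f}.npz',**im); return im
def ray(im,u,v,z):
    K,R,t=[np.array(im[k]) for k in('mtx','R','t')]
    d=R.T@np.linalg.inv(K)@[u,v,1]; c=-R.T@t
    return c+d*(z-c[2])/d[2]
def fray(im,u,v,z):
    K,R,t=[np.array(im[k]) for k in('mtx','R','t')]
    a=np.array([(u-K[0,2])/K[0,0],(v-K[1,2])/K[1,1]]);th=np.hypot(*a)+1e-12
    d=R.T@np.r_[a/th*np.sin(th),np.cos(th)];c=-R.T@t
    return c+d*(z-c[2])/d[2]
def proj(im,X,fish=False):
    K,R,t=[np.array(im[k]) for k in('mtx','R','t')]
    p=R@X+t
    if fish:
        r=np.hypot(p[0],p[1]);th=np.arctan2(r,p[2]);p=np.array([p[0]/r*th,p[1]/r*th,1])
    else: p=p/p[2]
    return (K@p)[:2]
E
python3 - <<'E'
from h import *
for n in('scene','top'):
    im=snap(n,n+'1'); print(n,im['mtx'],-np.array(im['R']).T@im['t'])
print(read_state())
E
```

```text
pics
scene [[430.49042063   0.         320.76391528]
 [  0.         430.49042063 194.19642772]
 [  0.           0.           1.        ]] [ 139.52610424 -249.59976034  587.70953433]
top [[502.47889435   0.         324.52757846]
 [  0.         502.47889435 189.50569374]
 [  0.           0.           1.        ]] [428.62495641 292.1606983  993.79785975]
{'clock': 0.1, 'qpos': array([-1.22580763,  0.62922502,  0.0384473 ,  1.51828027, -0.02697695,
        0.99629869, -0.01999981]), 'qd': array([ 0.00112219, -0.00012304,  0.00085534, -0.00124511,  0.00039598,
       -0.000256  , -0.00084058]), 'tau': array([ 3.48968271e-03, -5.64520741e+01,  1.23042025e+00, -1.93970042e+01,
        1.12547210e-02,  5.47861186e-03, -2.19460316e-05]), 'eef_pos': array([259.32075064, 595.41614582, 230.49571749]), 'tool_rot': array([-3.13989975e+00,  3.66213469e-05,  2.73081438e+00]), 'force': array([-0.32967575, -0.81889828,  0.19983467]), 'torque': array([-0.04816544, -0.0049475 , -0.03391948]), 'gripper_force': 0.0, 'width': 85.34750861344541}
```

View pics/scene1.png

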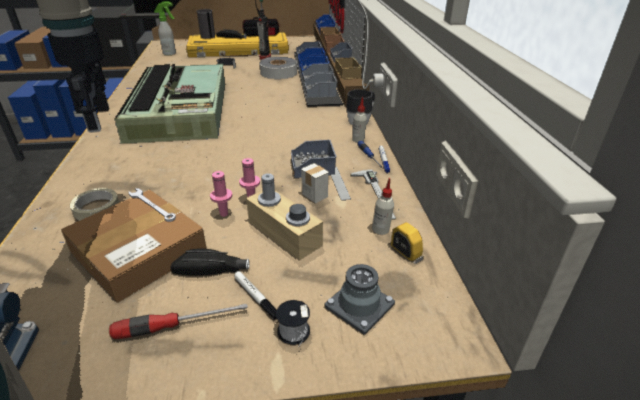

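View pics/top1.png

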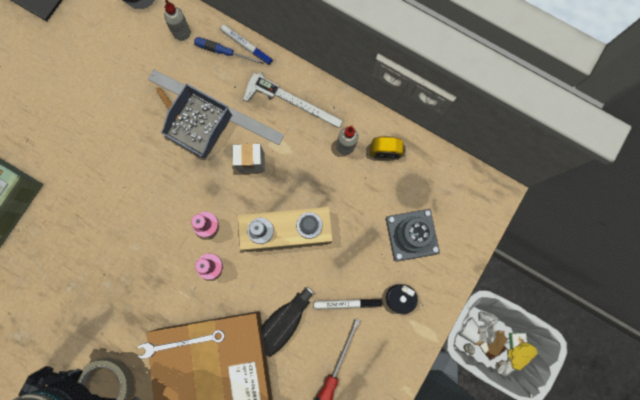

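The scene picture shows the arbor at about (268,185) in the rack's far hole, the stub at (297,213) and the stand at (361,290). In the top picture they are at (259,230), (310,225) and (415,233). I'll enlarge these for fine positions.

```bash
python3 - <<'E'
from h import *
a=cv2.imread('pics/top1.png')
b=cv2.resize(a[195:275,180:440],None,fx=3,fy=3,interpolation=cv2.INTER_CUBIC)
s=cv2.imread('pics/scene1.png')
c=cv2.resize(s[160:340,230:410],None,fx=2,fy=2,interpolation=cv2.INTER_CUBIC)
o=np.zeros((600,780,3),np.uint8);o[:240,:780]=b;o[240:600,:360]=c
cv2.imwrite('pics/crop1.png',o)
im=dict(np.load('pics/top1.npz'))
print('arbor',ray(im,259,229,124),'stub',ray(im,310,224,94),'stand',ray(im,417,233,78))
E
```

```text
arbor [501.43718333 402.22043903 124.        ] stub [514.56339094 314.92426415  94.        ] stand [503.16295692 119.95032634  78.        ]
```

View pics/crop1.png

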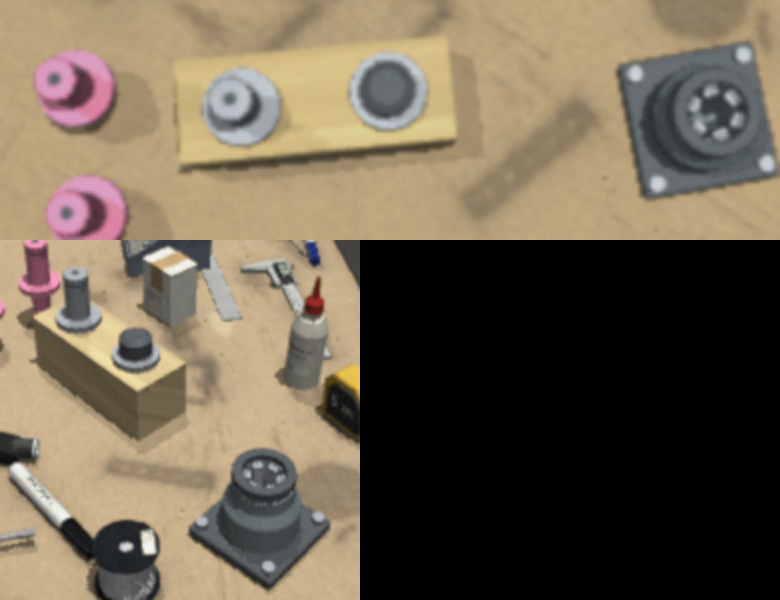

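```bash
cat >> h.py <<'E'
from scipy.spatial.transform import Rotation as Ro
def shift(target,closing=None):
    s=read_state();R=Ro.from_euler('xyz',s['tool_rot']).as_matrix()
    d=R.T@(np.array(target)-s['eef_pos'])/10
    out=[d.round(3)]
    a=0
    if closing is not None:
        y=R[:,1]; a=(np.deg2rad(closing)-np.arctan2(y[1],y[0])+np.pi/2)%np.pi-np.pi/2
        dn=np.array([[np.cos(closing*np.pi/180),-np.sin(closing*np.pi/180)]])
    else: 
        pass
    cl=closing if closing is not None else 0
    # desired R: tool down with y along current heading + a
    yy=np.arctan2(R[1,1],R[0,1])+a
    Y=np.array([np.cos(yy),np.sin(yy),0]);Z=np.array([0,0,-1.]);X=np.cross(Y,Z)
    rv=Ro.from_matrix(R.T@np.c_[X,Y,Z]).as_rotvec()
    print('d(cm)',d.round(3),'rot',rv.round(4),'clk',s['clock'],'pos',s['eef_pos'].round(1),'F',s['force'].round(1),'w',round(s['width'],1),'gf',s['gripper_force'])
E
python3 - <<'E'
from h import *
im=dict(np.load('pics/top1.npz'));sc=dict(np.load('pics/scene1.npz'))
p=lambda x,y:((x+.5)/3-.5+180,(y+.5)/3-.5+195)
q=lambda x,y:((x+.5)/2-.5+230,(y-240+.5)/2-.5+160)
print('top',ray(im,*p(231,99),124),'flange',ray(im,*p(242,107),72),'stub',ray(im,*p(387,90),94),ray(im,*p(389,92),72))
for z in(72,82):print('collar',ray(im,*p(715,114),z))
B=[ray(im,*p(*k),14) for k in((635,74),(743,55),(767,163),(657,184))];print('bolts',np.mean(B,0))
print('scene: top',ray(sc,*q(76,272),124),'flange',ray(sc,*q(78,315),72),'collar',ray(sc,*q(264,474),78))
Bs=[ray(sc,*q(*k),14) for k in((202,523),(319,517),(268,568))];print((Bs[0]+Bs[1])/2, Bs)
shift([505,402,200],8.5)
E
```

```text
top [503.67362497 406.34700256 124.        ] flange [503.38911086 406.26264164  72.        ] stub [513.3219039  317.28897403  94.        ] [514.18759848 316.65092317  72.        ]
collar [504.29577422 116.97754244  72.        ]
collar [503.47486954 118.87799333  82.        ]
bolts [505.85537403 115.42411467  14.        ]
scene: top [504.67933485 406.24038004 124.        ] flange [502.79000316 405.48659971  72.        ] collar [500.92531352 111.27808707  78.        ]
[507.15705011 116.82475353  14.        ] [array([464.18797397, 144.8053668 ,  14.        ]), array([550.12612626,  88.84414026,  14.        ]), array([477.80743795,  74.66755152,  14.        ])]
d(cm) [-30.248  -7.917   3.064] rot [-1.5000e-03  9.0000e-04  1.0117e+00] clk 0.1 pos [259.3 595.4 230.5] F [-0.3 -0.8  0.2] w 85.3 gf 0.0
```

Request:
send_rows:
  series:
    - {"dx":-2,"dy":-0.5,"dz":0.2,"az":0.08,"hand":0}
    - {"dx":-6,"dy":-1.5,"dz":0.6,"az":0.22,"hand":0}
    - {"dx":-10,"dy":-2.5,"dz":1,"az":0.36,"hand":0}
    - {"dx":-14,"dy":-3.5,"dz":1.4,"az":0.5,"hand":0}
    - {"dx":-18,"dy":-4.5,"dz":1.8,"az":0.64,"hand":0}
    - {"dx":-22,"dy":-5.6,"dz":2.2,"az":0.78,"hand":0}
    - {"dx":-26,"dy":-6.6,"dz":2.6,"az":0.92,"hand":0}
    - {"dx":-29,"dy":-7.3,"dz":3,"az":1.03,"hand":0}
    - {"dx":-30,"dy":-7.6,"dz":3.1,"az":1.05,"hand":0}
    - {"dx":-30,"dy":-7.6,"dz":3.1,"az":1.05,"hand":0}

```text
invalid input at $.series[0]: expected keys ax, ay, az, dx, dy, dz, hand
```

```bash
python3 - <<'E'
from h import *
im=snap('wrist','w1'); print(im['mtx'],-im['R'].T@im['t']); shift([503.8,406.2,81],6.4)
print(proj(im,[503.8,406.2,124],1),proj(im,[503.8,406.2,72],1))
E
```

```text
[[309.70691629   0.         319.40041514]
 [  0.         309.70691629 197.05453853]
 [  0.           0.           1.        ]] [183.66597829 629.70339241 374.17087829]
d(cm) [-29.971  -7.574  14.97 ] rot [-1.3000e-03  8.0000e-04  1.0483e+00] clk 0.15 pos [259.4 595.5 230.6] F [-0.3 -0.2 -0.1] w 85.5 gf 0.0
[264.04207797 401.34098171] [268.43662973 374.17033147]
```

View pics/w1.png

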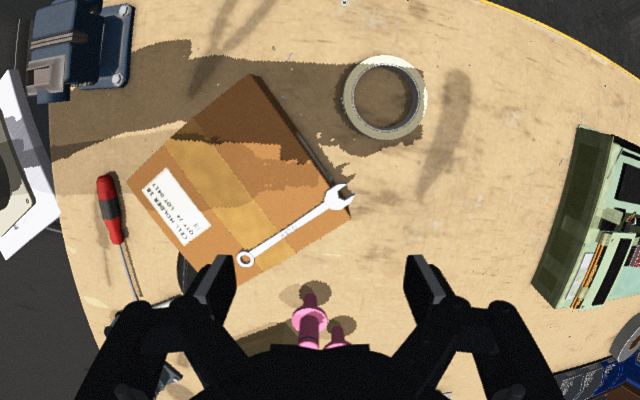

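The move was refused because it lacked keys, so the wrist picture shows the start pose with the carton and tape. The fingers are at about (215,280) and (425,280). I'll resend with all keys.

Request:
send_rows:
  series:
    - {"ax":0,"ay":0,"dx":-2,"dy":-0.5,"dz":0.2,"az":0.08,"hand":0}
    - {"ax":0,"ay":0,"dx":-6,"dy":-1.5,"dz":0.6,"az":0.22,"hand":0}
    - {"ax":0,"ay":0,"dx":-10,"dy":-2.5,"dz":1,"az":0.36,"hand":0}
    - {"ax":0,"ay":0,"dx":-14,"dy":-3.5,"dz":1.4,"az":0.5,"hand":0}
    - {"ax":0,"ay":0,"dx":-18,"dy":-4.5,"dz":1.8,"az":0.64,"hand":0}
    - {"ax":0,"ay":0,"dx":-22,"dy":-5.6,"dz":2.2,"az":0.78,"hand":0}
    - {"ax":0,"ay":0,"dx":-26,"dy":-6.6,"dz":2.6,"az":0.92,"hand":0}
    - {"ax":0,"ay":0,"dx":-29,"dy":-7.3,"dz":3,"az":1.03,"hand":0}
    - {"ax":0,"ay":0,"dx":-30,"dy":-7.6,"dz":3.1,"az":1.05,"hand":0}
    - {"ax":0,"ay":0,"dx":-30,"dy":-7.6,"dz":3.1,"az":1.05,"hand":0}

```text
clock: 1.15
eef_pos: [505.3, 404.8, 199.8]
tool_rot: [-3.141, 0.001, 1.679]
force: [0.6, 0.9, -0.2]
width: 85.5
gripper_force: 0.0
```

```bash
python3 - <<'E'
from h import *
im=snap('wrist','w2'); shift([503.8,406.2,81],6.4)
print(proj(im,[503.8,406.2,124],1),proj(im,[503.8,406.2,72],1))
E
```

```text
d(cm) [-0.066  0.034 11.893] rot [-0.0014 -0.0003 -0.0005] clk 1.2 pos [503.6 406.8 199.9] F [-0.4 -0.5 -0.4] w 85.1 gf 0.0
[317.85871421 207.00196833] [318.11053723 187.07427014]
```

View pics/w2.png

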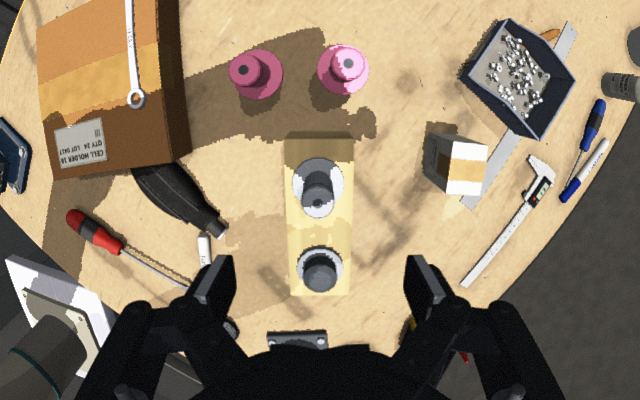

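The wrist picture shows the arbor top at (317,204) and flange at (318,188), where predicted, with the pads straddling the rack. I'll descend and grip.

Request:
send_rows:
  series:
    - {"ax":0,"ay":0,"az":0,"dx":-0.05,"dy":0,"dz":1,"hand":0}
    - {"ax":0,"ay":0,"az":0,"dx":-0.05,"dy":0,"dz":3,"hand":0}
    - {"ax":0,"ay":0,"az":0,"dx":-0.05,"dy":0,"dz":5.5,"hand":0}
    - {"ax":0,"ay":0,"az":0,"dx":-0.05,"dy":0,"dz":8,"hand":0}
    - {"ax":0,"ay":0,"az":0,"dx":-0.05,"dy":0,"dz":10,"hand":0}
    - {"ax":0,"ay":0,"az":0,"dx":-0.05,"dy":0,"dz":11.3,"hand":0}
    - {"ax":0,"ay":0,"az":0,"dx":-0.05,"dy":0,"dz":11.7,"hand":0}
    - {"ax":0,"ay":0,"az":0,"dx":-0.05,"dy":0,"dz":11.7,"hand":0.3}
    - {"ax":0,"ay":0,"az":0,"dx":-0.05,"dy":0,"dz":11.7,"hand":0.5}
    - {"ax":0,"ay":0,"az":0,"dx":-0.05,"dy":0,"dz":11.7,"hand":1}

```text
clock: 2.2
eef_pos: [504.9, 406.5, 84.4]
tool_rot: [3.14, -0.001, 1.681]
force: [0.5, 0.9, -0.5]
width: 44.3
gripper_force: 0.0
```

Request:
send_rows:
  series:
    - {"ax":0,"ay":0,"az":0,"dx":0,"dy":0,"dz":0,"hand":1}
    - {"ax":0,"ay":0,"az":0,"dx":0,"dy":0,"dz":0,"hand":1}
    - {"ax":0,"ay":0,"az":0,"dx":0,"dy":0,"dz":0,"hand":1}
    - {"ax":0,"ay":0,"az":0,"dx":0,"dy":0,"dz":0,"hand":1}
    - {"ax":0,"ay":0,"az":0,"dx":0,"dy":0,"dz":0,"hand":1}

```text
clock: 2.7
eef_pos: [504.2, 406.3, 84.2]
tool_rot: [3.141, -0.001, 1.681]
force: [-2.3, -0.4, 6.6]
width: 24.1
gripper_force: 58.6
```

Request:
send_rows:
  series:
    - {"ax":0,"ay":0,"az":0,"dx":0,"dy":0,"dz":-0.5,"hand":1}
    - {"ax":0,"ay":0,"az":0,"dx":0,"dy":0,"dz":-1.5,"hand":1}
    - {"ax":0,"ay":0,"az":0,"dx":0,"dy":0,"dz":-3,"hand":1}
    - {"ax":0,"ay":0,"az":0,"dx":0,"dy":0,"dz":-5,"hand":1}
    - {"ax":0,"ay":0,"az":0,"dx":0,"dy":0,"dz":-7,"hand":1}
    - {"ax":0,"ay":0,"az":0,"dx":0,"dy":0,"dz":-9,"hand":1}
    - {"ax":0,"ay":0,"az":0,"dx":0,"dy":0,"dz":-10.2,"hand":1}
    - {"ax":0,"ay":0,"az":0,"dx":0,"dy":0,"dz":-10.6,"hand":1}
    - {"ax":0,"ay":0,"az":0,"dx":0,"dy":0,"dz":-10.6,"hand":1}

```text
clock: 3.6
eef_pos: [504.3, 406.1, 189.8]
tool_rot: [3.141, -0.0, 1.681]
force: [0.4, -0.1, -5.8]
width: 24.5
gripper_force: 59.3
```

```bash
python3 - <<'E'
from h import *
shift([504.5,160,190],6.4)
E
```

```text
d(cm) [-24.459  -2.686  -0.037] rot [ 0.0005 -0.0005 -0.0017] clk 3.6 pos [504.3 406.1 189.8] F [ 0.4 -0.1 -5.8] w 24.5 gf 59.30906147230402
```

Request:
send_rows:
  series:
    - {"ax":0,"ay":0,"az":0,"dx":-1,"dy":-0.1,"dz":0,"hand":1}
    - {"ax":0,"ay":0,"az":0,"dx":-3.5,"dy":-0.4,"dz":0,"hand":1}
    - {"ax":0,"ay":0,"az":0,"dx":-7.5,"dy":-0.8,"dz":0,"hand":1}
    - {"ax":0,"ay":0,"az":0,"dx":-12,"dy":-1.3,"dz":0,"hand":1}
    - {"ax":0,"ay":0,"az":0,"dx":-16.5,"dy":-1.8,"dz":0,"hand":1}
    - {"ax":0,"ay":0,"az":0,"dx":-21,"dy":-2.3,"dz":0,"hand":1}
    - {"ax":0,"ay":0,"az":0,"dx":-25.5,"dy":-2.8,"dz":0,"hand":1}
    - {"ax":0,"ay":0,"az":0,"dx":-30,"dy":-3.3,"dz":0,"hand":1}
    - {"ax":0,"ay":0,"az":0,"dx":-33.5,"dy":-3.7,"dz":0,"hand":1}
    - {"ax":0,"ay":0,"az":0,"dx":-34.5,"dy":-3.8,"dz":0,"hand":1}

```text
clock: 4.6
eef_pos: [503.1, 52.3, 188.9]
tool_rot: [-3.139, 0.003, 1.673]
force: [0.2, 0.3, -5.3]
width: 24.3
gripper_force: 59.3
```

Request:
send_rows:
  series:
    - {"ax":0,"ay":0,"az":0,"dx":0,"dy":0,"dz":0,"hand":1}
    - {"ax":0,"ay":0,"az":0,"dx":0,"dy":0,"dz":0,"hand":1}

```text
clock: 4.8
eef_pos: [504.0, 59.8, 188.9]
tool_rot: [-3.141, -0.001, 1.681]
force: [-0.2, 0.9, -4.8]
width: 24.6
gripper_force: 59.3
```

```bash
python3 - <<'E'
from h import *
im=snap('wrist','w3'); shift([504.5,116.5,190],6.4)
u,v=proj(im,[504.5,116.5,77],1);print(u,v,proj(im,[504.5,116.5,14],1))
u0,v0=int(u)-70,int(v)-70;u0=max(u0,0);v0=max(v0,0);print(u0,v0)
t=read_state()['eef_pos'];print('arbor top pred',proj(im,np.r_[t[:2],t[2]+40],1),'flange',proj(im,np.r_[t[:2],t[2]-20],1))
a=cv2.imread('pics/w3.png')[v0:v0+140,u0:u0+190]
cv2.imwrite('pics/w3c.png',cv2.resize(a,None,fx=4,fy=4,interpolation=cv2.INTER_CUBIC))
E
```

```text
d(cm) [ 5.557  0.669 -0.104] rot [-0.0007 -0.0011  0.0004] clk 4.85 pos [504.1  60.5 188.9] F [-0.7  0.5 -4.6] w 24.7 gf 59.32556518687136
327.78177064942315 129.3808306965 [326.166491   122.95574147]
257 59
arbor top pred [320.09742222 305.04455891] flange [319.92448843 241.47037872]
```

View pics/w3c.png

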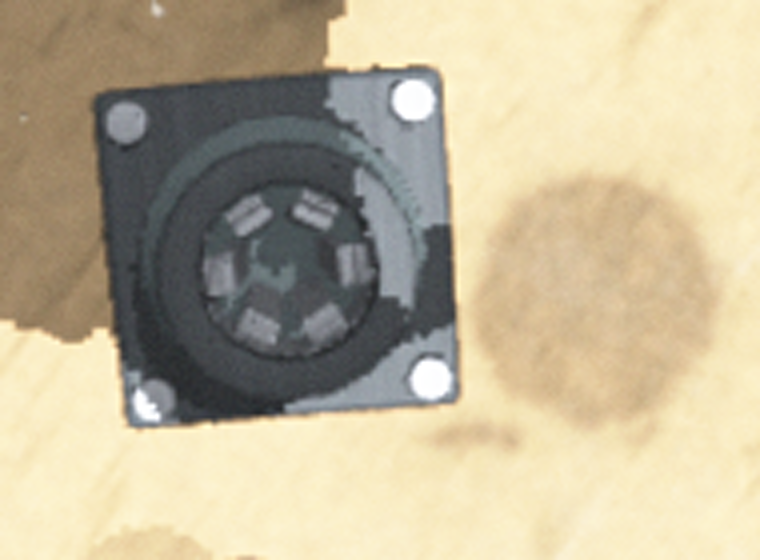

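The wrist crop shows the stand clearly: jaw ring centre at crop (288,269), bolt centre at (281,250).

```bash
python3 - <<'E'
from h import *
im=dict(np.load('pics/w3.npz'))
p=lambda x,y:(257+(x+.5)/4-.5,59+(y+.5)/4-.5)
for z in (72,77,82):print('collar',z,fray(im,*p(290,268),z))
print('jaws',fray(im,*p(287,269),72))
B=[fray(im,*p(*k),14) for k in((126,123),(413,101),(432,378),(153,400))];print('bolts',np.mean(B,0))
L=fray(im,*p(158,270),77);Rr=fray(im,*p(420,270),77);print('collar dia',np.linalg.norm(L-Rr))
# arbor in hand: bright/edge analysis -> save crop
a=cv2.imread('pics/w3.png')[190:350,225:415];cv2.imwrite('pics/w3d.png',cv2.resize(a,None,fx=4,fy=4)[:600])
E
```

```text
collar 72 [505.44484191 119.28944473  72.        ]
collar 77 [505.23957312 119.73732181  77.        ]
collar 82 [505.03430432 120.18519889  82.        ]
jaws [504.84439155 119.00666861  72.        ]
bolts [505.14654271 118.37384616  14.        ]
collar dia 54.076621259196074
```

View pics/w3d.png

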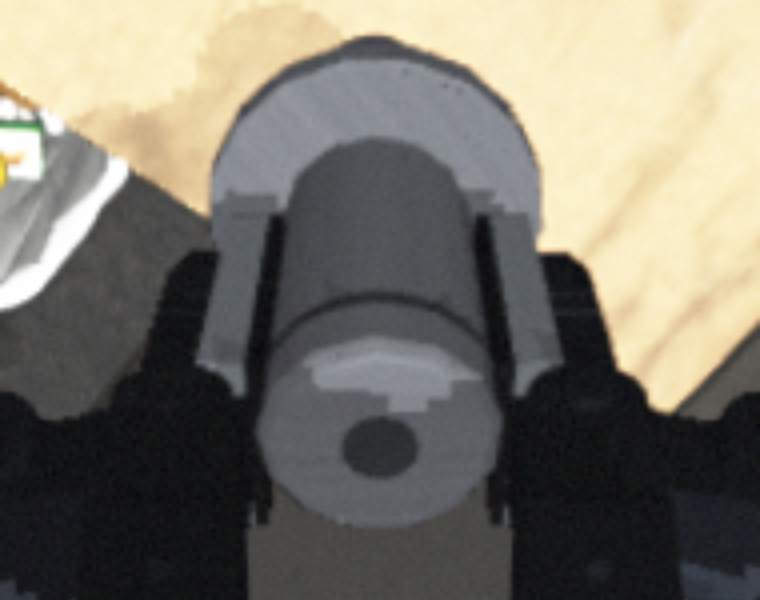

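The held arbor sits upright: its top centre is at about pixel (319.7,299.5), with the flange front edge at (319,203.7). I'll work out its offset from the TCP.

```bash
python3 - <<'E'
from h import *
im=dict(np.load('pics/w3.npz'))
t=np.array([504.1,60.5,188.9]); p=lambda x,y:(225+(x+.5)/4-.5,190+(y+.5)/4-.5)
def circ(c,r):
    k=np.linspace(0,2*np.pi,73);P=np.array([proj(im,c+r*np.array([np.cos(q),np.sin(q),0]),1) for q in k]);return P.min(0),P.max(0)
from scipy.optimize import least_squares
# fit offset of arbor (x,y,z, tilt about y-lean) to: top disc extents, flange top disc extents
obs=np.r_[p(257,0)[0],p(500,0)[0],p(0,340)[1],p(0,527)[1], p(212,0)[0],p(540,0)[0],p(0,56)[1]]
def f(q):
    o=t+q[:3]; ax=np.array([q[3],q[4],1]);
    a,b=circ(o+60*ax,13);c,d=circ(o+8*ax,24)
    return np.r_[a[0],b[0],a[1],b[1],c[0],d[0],c[1]]-obs
for fixz in(0,1):
    g=(lambda q:f(np.r_[q[0],q[1],-20.2,q[2],q[3]])) if fixz else f
    r=least_squares(g,[0,0,0,0] if fixz else [0,0,-20.2,0,0]);print(r.x.round(3),r.fun.round(1))
E
```

```text
[-1.0000e+00  1.1750e+00 -2.4391e+01  1.1000e-02 -2.5000e-02] [ 0.3 -0.3 -0.1  0.1 -0.3  0.3  0. ]
[-1.119  2.362  0.007  0.006] [-0.8  0.8 -0.8  1.2 -1.3  1.3  0.1]
```

Request:
send_rows:
  series:
    - {"ax":0,"ay":0,"az":0,"dx":0.7,"dy":0.1,"dz":0,"hand":1}
    - {"ax":0,"ay":0,"az":0,"dx":2.2,"dy":0.3,"dz":0,"hand":1}
    - {"ax":0,"ay":0,"az":0,"dx":4,"dy":0.55,"dz":0,"hand":1}
    - {"ax":0,"ay":0,"az":0,"dx":5.3,"dy":0.74,"dz":0.2,"hand":1}
    - {"ax":0,"ay":0,"az":0,"dx":5.64,"dy":0.78,"dz":1,"hand":1}
    - {"ax":0,"ay":0,"az":0,"dx":5.64,"dy":0.78,"dz":2.2,"hand":1}
    - {"ax":0,"ay":0,"az":0,"dx":5.64,"dy":0.78,"dz":3.2,"hand":1}
    - {"ax":0,"ay":0,"az":0,"dx":5.64,"dy":0.78,"dz":3.9,"hand":1}
    - {"ax":0,"ay":0,"az":0,"dx":5.64,"dy":0.78,"dz":3.9,"hand":1}
    - {"ax":0,"ay":0,"az":0,"dx":5.64,"dy":0.78,"dz":3.9,"hand":1}

```text
clock: 5.85
eef_pos: [506.0, 115.1, 150.1]
tool_rot: [-3.141, 0.0, 1.68]
force: [0.1, -0.4, -4.8]
width: 24.3
gripper_force: 59.2
```

```bash
python3 - <<'E'
from h import *
shift([505.5,117.4,130],6.4)
E
```

```text
d(cm) [ 0.235 -0.027  2.009] rot [-0.0004  0.0003 -0.0029] clk 5.85 pos [506.  115.1 150.1] F [ 0.1 -0.4 -4.8] w 24.3 gf 59.22150819555597
```

Request:
send_rows:
  series:
    - {"ax":0,"ay":0,"az":0,"dx":0.2,"dy":0,"dz":0.5,"hand":1}
    - {"ax":0,"ay":0,"az":0,"dx":0.2,"dy":0,"dz":1,"hand":1}
    - {"ax":0,"ay":0,"az":0,"dx":0.2,"dy":0,"dz":1,"hand":1}
    - {"ax":0,"ay":0,"az":0,"dx":0.2,"dy":0,"dz":1,"hand":1}

```text
clock: 6.25
eef_pos: [505.6, 117.8, 140.2]
tool_rot: [-3.141, 0.0, 1.681]
force: [-0.4, 0.4, -4.4]
width: 24.5
gripper_force: 59.3
```

```bash
python3 - <<'E'
from h import *
shift([505.5,117.4,130],6.4)
im=snap('scene','s2')
s=cv2.imread('pics/s2.png')[190:330,280:430]
im=snap('wrist','w4')
w=cv2.imread('pics/w4.png')[120:320,240:400]
o=np.zeros((600,800,3),np.uint8);o[:420,:450]=cv2.resize(s,None,fx=3,fy=3,interpolation=2);q=cv2.resize(w,None,fx=2.15,fy=2.15,interpolation=2);o[:q.shape[0],452:452+q.shape[1]]=q
cv2.imwrite('pics/s2c.png',o)
E
```

```text
d(cm) [-0.036 -0.018  1.021] rot [-0.0002  0.     -0.0017] clk 6.25 pos [505.6 117.8 140.2] F [-0.4  0.4 -4.4] w 24.5 gf 59.260416662390725
```

View pics/s2c.png

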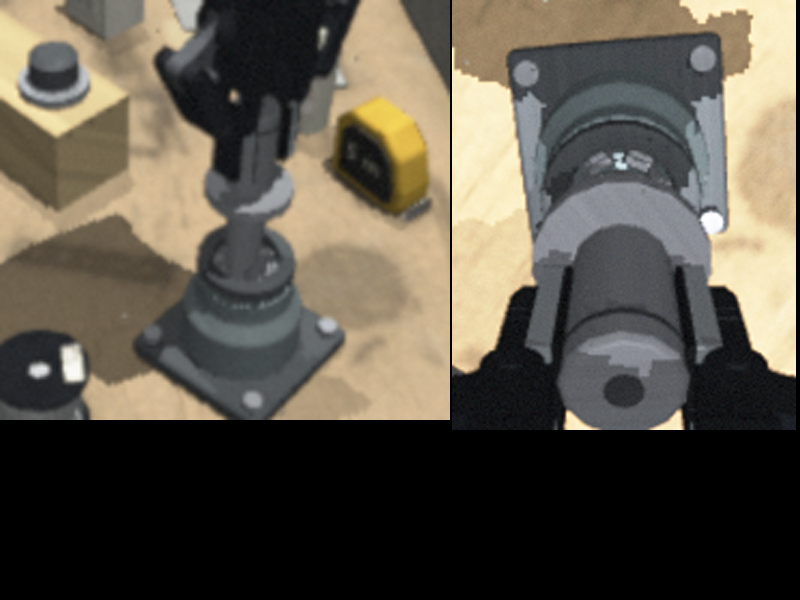

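The left crop shows the shank over the collar's centre at about (246,262); the wrist crop shows the flange in line with the collar. I'll lower gently.

Request:
send_rows:
  series:
    - {"ax":0,"ay":0,"az":0,"dx":0,"dy":0,"dz":0.5,"hand":1}
    - {"ax":0,"ay":0,"az":0,"dx":0,"dy":0,"dz":1,"hand":1}
    - {"ax":0,"ay":0,"az":0,"dx":0,"dy":0,"dz":1.2,"hand":1}
    - {"ax":0,"ay":0,"az":0,"dx":0,"dy":0,"dz":1.2,"hand":1}

```text
clock: 6.75
eef_pos: [505.8, 117.4, 127.9]
tool_rot: [-3.141, 0.0, 1.68]
force: [0.4, -1.6, -5.4]
width: 24.2
gripper_force: 59.2
```

Request:
send_rows:
  series:
    - {"ax":0,"ay":0,"az":0,"dx":0,"dy":0,"dz":0.3,"hand":1}
    - {"ax":0,"ay":0,"az":0,"dx":0,"dy":0,"dz":0.6,"hand":1}
    - {"ax":0,"ay":0,"az":0,"dx":0,"dy":0,"dz":0.9,"hand":1}
    - {"ax":0,"ay":0,"az":0,"dx":0,"dy":0,"dz":0.9,"hand":1}

```text
clock: 7.15
eef_pos: [505.8, 117.2, 118.9]
tool_rot: [-3.142, 0.001, 1.68]
force: [1.8, -3.5, -5.7]
width: 24.2
gripper_force: 59.1
```

Request:
send_rows:
  series:
    - {"ax":0,"ay":0,"az":0,"dx":-0.05,"dy":0.03,"dz":0.2,"hand":1}
    - {"ax":0,"ay":0,"az":0,"dx":-0.07,"dy":0.04,"dz":0.4,"hand":1}
    - {"ax":0,"ay":0,"az":0,"dx":-0.07,"dy":0.04,"dz":0.5,"hand":1}
    - {"ax":0,"ay":0,"az":0,"dx":-0.07,"dy":0.04,"dz":0.5,"hand":1}

```text
clock: 7.55
eef_pos: [506.2, 116.9, 114.1]
tool_rot: [-3.141, 0.0, 1.681]
force: [1.2, -3.1, -4.7]
width: 24.2
gripper_force: 59.4
```

Request:
send_rows:
  series:
    - {"ax":0,"ay":0,"az":0,"dx":-0.07,"dy":0.03,"dz":0.15,"hand":1}
    - {"ax":0,"ay":0,"az":0,"dx":-0.07,"dy":0.03,"dz":0.3,"hand":1}
    - {"ax":0,"ay":0,"az":0,"dx":-0.07,"dy":0.03,"dz":0.3,"hand":1}

```text
clock: 7.85
eef_pos: [506.3, 116.4, 111.0]
tool_rot: [-3.141, 0.0, 1.681]
force: [-0.6, -2.1, -3.9]
width: 24.6
gripper_force: 59.6
```

Request:
send_rows:
  series:
    - {"ax":0,"ay":0,"az":0,"dx":-0.04,"dy":0,"dz":0.1,"hand":1}
    - {"ax":0,"ay":0,"az":0,"dx":-0.04,"dy":0,"dz":0.15,"hand":1}
    - {"ax":0,"ay":0,"az":0,"dx":-0.04,"dy":0,"dz":0.15,"hand":1}

```text
clock: 8.15
eef_pos: [506.3, 116.1, 109.7]
tool_rot: [-3.141, -0.0, 1.681]
force: [-0.9, -3.1, -3.3]
width: 24.5
gripper_force: 59.7
```

Request:
send_rows:
  series:
    - {"ax":0,"ay":0,"az":0,"dx":-0.04,"dy":-0.02,"dz":0.1,"hand":1}
    - {"ax":0,"ay":0,"az":0,"dx":-0.04,"dy":-0.02,"dz":0.15,"hand":1}
    - {"ax":0,"ay":0,"az":0,"dx":-0.04,"dy":-0.02,"dz":0.15,"hand":1}

```text
clock: 8.45
eef_pos: [506.2, 115.8, 108.2]
tool_rot: [-3.141, -0.0, 1.681]
force: [-1.6, -2.2, -3.5]
width: 24.3
gripper_force: 59.8
```

Request:
send_rows:
  series:
    - {"ax":0,"ay":0,"az":0,"dx":-0.03,"dy":-0.03,"dz":0.1,"hand":1}
    - {"ax":0,"ay":0,"az":0,"dx":-0.03,"dy":-0.03,"dz":0.2,"hand":1}
    - {"ax":0,"ay":0,"az":0,"dx":-0.03,"dy":-0.03,"dz":0.2,"hand":1}

```text
clock: 8.75
eef_pos: [506.2, 115.6, 106.4]
tool_rot: [3.141, -0.0, 1.681]
force: [-1.3, -1.5, 1.3]
width: 24.5
gripper_force: 60.1
```

Request:
send_rows:
  series:
    - {"ax":0,"ay":0,"az":0,"dx":0,"dy":0,"dz":0,"hand":0.6}
    - {"ax":0,"ay":0,"az":0,"dx":0,"dy":0,"dz":0,"hand":0.4}
    - {"ax":0,"ay":0,"az":0,"dx":0,"dy":0,"dz":0,"hand":0.2}
    - {"ax":0,"ay":0,"az":0,"dx":0,"dy":0,"dz":0,"hand":0.2}
    - {"ax":0,"ay":0,"az":0,"dx":0,"dy":0,"dz":0,"hand":0.2}
    - {"ax":0,"ay":0,"az":0,"dx":0,"dy":0,"dz":0,"hand":0.2}

```text
clock: 9.35
eef_pos: [506.3, 115.4, 106.3]
tool_rot: [3.141, -0.0, 1.681]
force: [-0.0, 0.0, -0.4]
width: 68.2
gripper_force: 0.0
```

```bash
python3 - <<'E'
from h import *
shift([506,117,165],6.4)
im=snap('scene','s3');w=snap('wrist','w5')
s=cv2.imread('pics/s3.png')[190:330,280:430]
w=cv2.imread('pics/w5.png')[120:320,240:400]
o=np.zeros((440,800,3),np.uint8);o[:420,:450]=cv2.resize(s,None,fx=3,fy=3,interpolation=2);q=cv2.resize(w,None,fx=2.15,fy=2.15,interpolation=2);o[:q.shape[0],452:452+q.shape[1]]=q
cv2.imwrite('pics/s3c.png',o)
E
```

```text
d(cm) [ 0.165 -0.015 -5.867] rot [ 0.0003 -0.0001 -0.0017] clk 9.35 pos [506.3 115.4 106.3] F [-0.   0.  -0.4] w 68.2 gf 0.0
```

View pics/s3c.png

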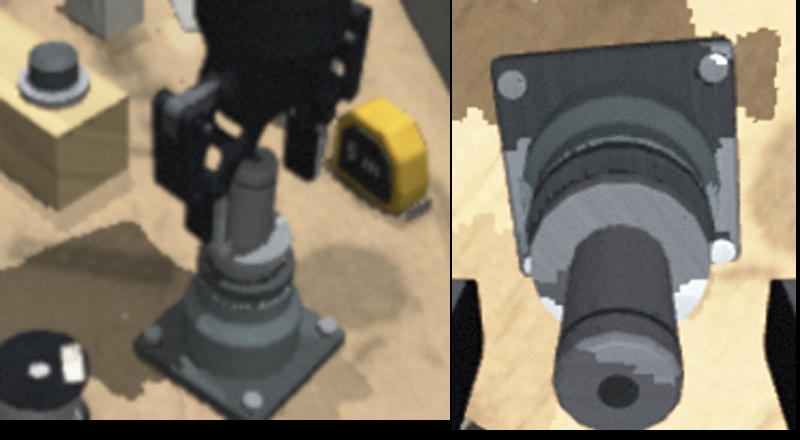

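The arbor stands upright and proud, its flange above the collar at left crop (255,240), fingers clear. I'll rise and shut the fingers.

Request:
send_rows:
  series:
    - {"ax":0,"ay":0,"az":0,"dx":0,"dy":0,"dz":-1,"hand":0.2}
    - {"ax":0,"ay":0,"az":0,"dx":0,"dy":0,"dz":-3,"hand":0.2}
    - {"ax":0,"ay":0,"az":0,"dx":0.1,"dy":-0.05,"dz":-5,"hand":0.2}
    - {"ax":0,"ay":0,"az":0,"dx":0.17,"dy":-0.05,"dz":-6,"hand":0.4}
    - {"ax":0,"ay":0,"az":0,"dx":0.17,"dy":-0.05,"dz":-6,"hand":1}
    - {"ax":0,"ay":0,"az":0,"dx":0.17,"dy":-0.05,"dz":-6,"hand":1}
    - {"ax":0,"ay":0,"az":0,"dx":0.17,"dy":-0.05,"dz":-6,"hand":1}
    - {"ax":0,"ay":0,"az":0,"dx":0.17,"dy":-0.05,"dz":-6,"hand":1}
    - {"ax":0,"ay":0,"az":0,"dx":0.17,"dy":-0.05,"dz":-6,"hand":1}

```text
clock: 10.35
eef_pos: [505.2, 116.8, 165.7]
tool_rot: [-3.14, 0.0, 1.681]
force: [0.1, 0.6, -0.8]
width: 0.2
gripper_force: 0.0
```

Request:
send_rows:
  series:
    - {"ax":0,"ay":0,"az":0,"dx":0,"dy":0,"dz":0.3,"hand":1}
    - {"ax":0,"ay":0,"az":0,"dx":0,"dy":0,"dz":0.8,"hand":1}
    - {"ax":0,"ay":0,"az":0,"dx":0,"dy":0,"dz":1.1,"hand":1}
    - {"ax":0,"ay":0,"az":0,"dx":0,"dy":0,"dz":1.1,"hand":1}
    - {"ax":0,"ay":0,"az":0,"dx":0,"dy":0,"dz":1.1,"hand":1}

```text
clock: 10.85
eef_pos: [505.5, 116.9, 155.2]
tool_rot: [-3.141, 0.0, 1.681]
force: [0.6, 1.3, 0.7]
width: -0.1
gripper_force: 0.0
```

Request:
send_rows:
  series:
    - {"ax":0,"ay":0,"az":0,"dx":0,"dy":0,"dz":0.3,"hand":1}
    - {"ax":0,"ay":0,"az":0,"dx":0,"dy":0,"dz":0.6,"hand":1}
    - {"ax":0,"ay":0,"az":0,"dx":0,"dy":0,"dz":0.7,"hand":1}
    - {"ax":0,"ay":0,"az":0,"dx":0,"dy":0,"dz":0.7,"hand":1}

```text
clock: 11.25
eef_pos: [505.4, 116.9, 148.1]
tool_rot: [-3.141, 0.0, 1.681]
force: [-0.8, -0.1, -0.8]
width: -0.1
gripper_force: 0.0
```

Request:
send_rows:
  series:
    - {"ax":0,"ay":0,"az":0,"dx":0,"dy":0,"dz":0.05,"hand":1}
    - {"ax":0,"ay":0,"az":0,"dx":0,"dy":0,"dz":0.1,"hand":1}
    - {"ax":0,"ay":0,"az":0,"dx":0,"dy":0,"dz":0.1,"hand":1}

```text
clock: 11.55
eef_pos: [505.5, 117.0, 147.3]
tool_rot: [3.142, -0.0, 1.681]
force: [0.1, 0.0, -0.4]
width: -0.0
gripper_force: 0.0
```

Request:
send_rows:
  series:
    - {"ax":0,"ay":0,"az":0,"dx":0,"dy":0,"dz":0.05,"hand":1}
    - {"ax":0,"ay":0,"az":0,"dx":0,"dy":0,"dz":0.1,"hand":1}
    - {"ax":0,"ay":0,"az":0,"dx":0,"dy":0,"dz":0.1,"hand":1}

```text
clock: 11.85
eef_pos: [505.6, 117.0, 146.3]
tool_rot: [3.141, -0.0, 1.681]
force: [-1.1, 0.4, -0.2]
width: -0.0
gripper_force: 0.2
```

Request:
send_rows:
  series:
    - {"ax":0,"ay":0,"az":0,"dx":0,"dy":0,"dz":0.05,"hand":1}
    - {"ax":0,"ay":0,"az":0,"dx":0,"dy":0,"dz":0.05,"hand":1}

```text
clock: 12.05
eef_pos: [505.8, 117.0, 146.0]
tool_rot: [3.141, -0.0, 1.681]
force: [0.1, 0.0, 2.2]
width: 0.4
gripper_force: 1.4
```

Request:
send_rows:
  series:
    - {"ax":0,"ay":0,"az":0,"dx":0,"dy":0,"dz":0.05,"hand":1}
    - {"ax":0,"ay":0,"az":0,"dx":0,"dy":0,"dz":0.05,"hand":1}

```text
clock: 12.25
eef_pos: [505.8, 117.0, 145.5]
tool_rot: [3.141, -0.0, 1.681]
force: [0.0, 0.5, 3.4]
width: 0.0
gripper_force: 2.0
```

Request:
send_rows:
  series:
    - {"ax":0,"ay":0,"az":0,"dx":0,"dy":0,"dz":0.05,"hand":1}
    - {"ax":0,"ay":0,"az":0,"dx":0,"dy":0,"dz":0.05,"hand":1}

```text
clock: 12.45
eef_pos: [505.7, 117.0, 144.9]
tool_rot: [3.141, -0.0, 1.681]
force: [-0.5, -0.5, 2.7]
width: -0.1
gripper_force: 2.2
```

Request:
send_rows:
  series:
    - {"ax":0,"ay":0,"az":0,"dx":0,"dy":0,"dz":-0.2,"hand":1}
    - {"ax":0,"ay":0,"az":0,"dx":0,"dy":0,"dz":-0.2,"hand":1}
    - {"ax":0,"ay":0,"az":0,"dx":0,"dy":0,"dz":0,"hand":1}
    - {"ax":0,"ay":0,"az":0,"dx":0,"dy":0,"dz":0.1,"hand":1}
    - {"ax":0,"ay":0,"az":0,"dx":0,"dy":0,"dz":0.1,"hand":1}

```text
clock: 12.95
eef_pos: [505.5, 117.0, 143.8]
tool_rot: [-3.142, -0.0, 1.681]
force: [-0.2, 0.8, 1.9]
width: 0.0
gripper_force: 1.2
```

Request:
send_rows:
  series:
    - {"ax":0,"ay":0,"az":0,"dx":0,"dy":0,"dz":-0.2,"hand":1}
    - {"ax":0,"ay":0,"az":0,"dx":0,"dy":0,"dz":-0.2,"hand":1}
    - {"ax":0,"ay":0,"az":0,"dx":0,"dy":0,"dz":0,"hand":1}
    - {"ax":0,"ay":0,"az":0,"dx":0,"dy":0,"dz":0.15,"hand":1}
    - {"ax":0,"ay":0,"az":0,"dx":0,"dy":0,"dz":0.15,"hand":1}

```text
clock: 13.45
eef_pos: [505.7, 117.0, 142.4]
tool_rot: [3.141, -0.0, 1.681]
force: [0.3, 0.1, 2.4]
width: 0.0
gripper_force: 1.4
```

Request:
send_rows:
  series:
    - {"ax":0,"ay":0,"az":0,"dx":0,"dy":0,"dz":-0.2,"hand":1}
    - {"ax":0,"ay":0,"az":0,"dx":0,"dy":0,"dz":-0.2,"hand":1}
    - {"ax":0,"ay":0,"az":0,"dx":0,"dy":0,"dz":0,"hand":1}
    - {"ax":0,"ay":0,"az":0,"dx":0,"dy":0,"dz":0.15,"hand":1}

```text
clock: 13.85
eef_pos: [505.8, 117.0, 141.1]
tool_rot: [3.141, -0.0, 1.681]
force: [-1.3, 0.0, 8.1]
width: -0.2
gripper_force: 3.8
```

Request:
send_rows:
  series:
    - {"ax":0,"ay":0,"az":0,"dx":0,"dy":0,"dz":0.05,"hand":1}

```text
clock: 13.95
eef_pos: [505.8, 117.0, 140.7]
tool_rot: [3.141, -0.0, 1.681]
force: [-0.6, -0.2, 8.6]
width: 0.5
gripper_force: 3.8
```

Request:
send_rows:
  series:
    - {"ax":0,"ay":0,"az":0,"dx":0,"dy":0,"dz":-0.2,"hand":1}
    - {"ax":0,"ay":0,"az":0,"dx":0,"dy":0,"dz":-0.2,"hand":1}
    - {"ax":0,"ay":0,"az":0,"dx":0,"dy":0,"dz":0,"hand":1}
    - {"ax":0,"ay":0,"az":0,"dx":0,"dy":0,"dz":0.1,"hand":1}

```text
clock: 14.35
eef_pos: [505.8, 117.0, 139.6]
tool_rot: [3.141, -0.0, 1.681]
force: [-1.1, -0.4, 8.3]
width: -0.1
gripper_force: 4.2
```

Request:
send_rows:
  series:
    - {"ax":0,"ay":0,"az":0,"dx":0,"dy":0,"dz":0.07,"hand":1}

```text
clock: 14.45
eef_pos: [505.9, 117.0, 139.1]
tool_rot: [3.141, -0.0, 1.681]
force: [-2.1, -0.0, 8.9]
width: 0.3
gripper_force: 4.4
```

Request:
send_rows:
  series:
    - {"ax":0,"ay":0,"az":0,"dx":0,"dy":0,"dz":-0.2,"hand":1}
    - {"ax":0,"ay":0,"az":0,"dx":0,"dy":0,"dz":-0.2,"hand":1}
    - {"ax":0,"ay":0,"az":0,"dx":0,"dy":0,"dz":0,"hand":1}
    - {"ax":0,"ay":0,"az":0,"dx":0,"dy":0,"dz":0.1,"hand":1}

```text
clock: 14.85
eef_pos: [505.8, 117.0, 138.0]
tool_rot: [3.141, -0.0, 1.681]
force: [-1.2, 0.1, 9.6]
width: -0.2
gripper_force: 4.8
```

Request:
send_rows:
  series:
    - {"ax":0,"ay":0,"az":0,"dx":0,"dy":0,"dz":0.07,"hand":1}

```text
clock: 14.95
eef_pos: [505.9, 117.0, 137.5]
tool_rot: [3.141, -0.0, 1.681]
force: [-2.6, 0.1, 10.1]
width: -0.1
gripper_force: 5.0
```

Request:
send_rows:
  series:
    - {"ax":0,"ay":0,"az":0,"dx":0,"dy":0,"dz":-0.2,"hand":1}
    - {"ax":0,"ay":0,"az":0,"dx":0,"dy":0,"dz":-0.2,"hand":1}
    - {"ax":0,"ay":0,"az":0,"dx":0,"dy":0,"dz":0,"hand":1}
    - {"ax":0,"ay":0,"az":0,"dx":0,"dy":0,"dz":0.1,"hand":1}

```text
clock: 15.35
eef_pos: [505.8, 117.0, 136.3]
tool_rot: [3.141, -0.0, 1.681]
force: [-1.2, -0.8, 11.1]
width: -0.3
gripper_force: 5.4
```

Request:
send_rows:
  series:
    - {"ax":0,"ay":0,"az":0,"dx":0,"dy":0,"dz":0.07,"hand":1}

```text
clock: 15.45
eef_pos: [505.9, 117.0, 136.2]
tool_rot: [3.141, -0.001, 1.681]
force: [-3.7, 0.0, 19.5]
width: -0.3
gripper_force: 9.4
```

Request:
send_rows:
  series:
    - {"ax":0,"ay":0,"az":0,"dx":0,"dy":0,"dz":-0.3,"hand":1}
    - {"ax":0,"ay":0,"az":0,"dx":0,"dy":0,"dz":-0.3,"hand":1}
    - {"ax":0,"ay":0,"az":0,"dx":0,"dy":0,"dz":-0.12,"hand":1}
    - {"ax":0,"ay":0,"az":0,"dx":0,"dy":0,"dz":-0.05,"hand":1}
    - {"ax":0,"ay":0,"az":0,"dx":0,"dy":0,"dz":0,"hand":1}

```text
clock: 15.95
eef_pos: [505.6, 117.0, 136.2]
tool_rot: [3.141, -0.001, 1.681]
force: [-3.8, -0.6, 19.1]
width: -0.1
gripper_force: 9.4
```

Request:
send_rows:
  series:
    - {"ax":0,"ay":0,"az":0,"dx":0,"dy":0,"dz":0,"hand":1}

```text
clock: 16.05
eef_pos: [505.6, 117.0, 136.2]
tool_rot: [3.141, -0.001, 1.681]
force: [-3.9, -0.1, 14.4]
width: 0.2
gripper_force: 7.2
```

Request:
send_rows:
  series:
    - {"ax":0,"ay":0,"az":0,"dx":0,"dy":0,"dz":-0.5,"hand":1}
    - {"ax":0,"ay":0,"az":0,"dx":0,"dy":0,"dz":-2,"hand":1}
    - {"ax":0,"ay":0,"az":0,"dx":0,"dy":0,"dz":-5,"hand":1}
    - {"ax":0,"ay":0,"az":0,"dx":0,"dy":0,"dz":-8,"hand":1}
    - {"ax":0,"ay":0,"az":0,"dx":0,"dy":0,"dz":-10,"hand":1}
    - {"ax":0,"ay":0,"az":0,"dx":0,"dy":0,"dz":-10,"hand":1}
    - {"ax":0,"ay":0,"az":0,"dx":0,"dy":0,"dz":-10,"hand":1}

```text
clock: 16.75
eef_pos: [505.2, 117.1, 234.8]
tool_rot: [-3.141, -0.0, 1.681]
force: [0.4, -0.6, -0.3]
width: -0.1
gripper_force: 0.0
```

```bash
python3 - <<'E'
from h import *
snap('scene','s4');snap('wrist','w6')
s=cv2.imread('pics/s4.png')[215:335,300:420]
w=cv2.imread('pics/w6.png')[130:290,250:390]
o=np.zeros((480,800,3),np.uint8);o[:480,:480]=cv2.resize(s,None,fx=4,fy=4,interpolation=2);q=cv2.resize(w,None,fx=2.25,fy=2.25,interpolation=2);o[:q.shape[0],482:482+q.shape[1]]=q
cv2.imwrite('pics/s4c.png',o)
E
```

```text
(no output)
```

View pics/s4c.png

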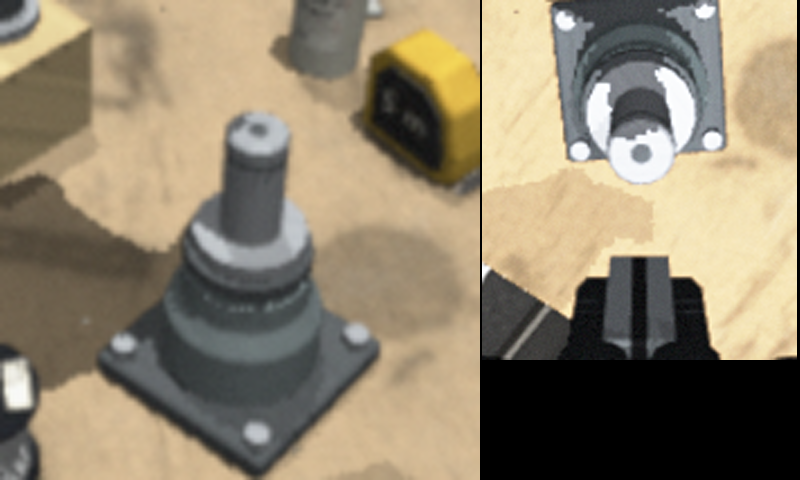

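The arbor stands upright with its flange flat on the collar, no gap showing at left crop (248,270). A 19 N tap moved it no further, and the robot is clear, so I'm handing in.

```bash
python3 -c "
from h import *
print(finish_job())"
```

```text
the job is handed in; nothing more can be done
None
```

I moved the arbor from the rack to the stand, let go while it stood proud, and tapped it down until its flange sat on the collar; a last tap of about 19 N sank it no further, and I handed the job in at about 17 s with the robot clear.

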